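# Hang the recipe tent on the telescopic stand and hold it raised

## Robot

A 6-joint arm with a two-finger parallel gripper is mounted at the origin on a cart in front of the work surface, level with it; the furniture and walls round the work are solid. World frame = base frame: x ahead of the robot, y to its left, z up, the work surface at z = 0. Lengths are in m, angles in rad, forces in N, time in s.
With the tool pointing down it reaches from about 0.325 to 0.775 m from the base axis. Payload 9.3 kg.
Tool frame: the origin (TCP) lies on the centre line of the jaws, within the pads' length; the fingertips stand 14 mm ahead of it and the grasp point (between the pads) lies 5 mm behind it; z points along the fingers, y is the line along which they close (so a half turn about z gives the same grasp; the last joint's range is limited). The gripper opens to 85 mm and grips with 20 to 120 N. Pads are 22 mm wide; open, the fingers measure 114 mm over their backs; the gripper's body (76 mm by 85 mm) begins 54 mm behind the grasp point. The pads swing forward as they close: fully open they stand 13 mm farther back than shut.
Start: joints at [-0.153, 0.259, 0.021, 1.334, 0, 1.418], TCP at [0.55, -0, 0.209] pointing down, gripper open.
Joint ranges: [-3.04, 3.04], [-0.91, 1.82], [-1.04, 1.36], [-1.92, 1.95], [-1.52, 1.45], [-3.14, 3.14]. Speed limits (rad/s): [2.22, 2.22, 2.79, 3.14, 3.14, 3.14].

## Interface

Orientations are given as a unit quaternion [w, x, y, z].
In Python, from cell import * gives the robot as it stands.
- The arm moves only by the shell command python3 -m creep 'ROWS' [FORCE]. ROWS is JSON, a list of rows, each a list of 3 entries, a list of its own where there are three numbers: the opening, from 0 (shut) to 1 (fully open), then the shift along the tool's x, y, z in units of 25 mm (1.0 is 25 mm), then the turn, a rotation vector about the tool's x, y, z in units of 5 degrees (1.0 is 5 degrees). In form: [[gripper, [dx, dy, dz], [wx, wy, wz]], ...]. A call has 1 to 20 rows; each row shifts and turns the commanded pose from where the row before left it, along the tool's axes as they then stand; what a row does not reach is not made up. A row lasts 1/12 s, in which the tool goes at most 41.7 mm and 7.16 degrees, less where a joint would pass 70% of its speed; a pose out of reach is approached as far as the arm can. A call is refused whole if a number of a shift passes 1 or a number of a turn 1, either way. A call with a gripper value outside its range is refused whole. The fingers move at their own pace and stop on an object; FORCE is the grip in N (left out, the last holds). Time passes only in rows, so rows that do not move let the fingers close. It gives the time, the measured TCP pose, the force, the opening and the grip force at its end, in the units of the state.
- get_state(): the state, without advancing time (a new reading comes with each control period).
- camera(name): name is "scene" or "side" or "wrist"; returns a dict with "pixels" (480x640x3 uint8, red, green, blue), "vfov" (degrees; the focal length in pixels is half the picture's height over the tangent of half this angle, whatever the lens; pixels are square), "cx", "cy" (the principal point, pixels), "camera_from_world" (4x4, takes a point from world to camera coordinates); the wrist camera has in their place "hand_eye" (4x4, takes a point from camera to tool coordinates, whose origin is the TCP and whose axes are the flange's). Camera axes: x right, y up, looking along -z (the intrinsics and any distortion apply to the point x, -y, -z); pixel columns grow to the right and rows downward; lengths in m; the calibration is good to about 2 mm. The wrist camera is an equidistant fisheye: a pixel r from the principal point sees the ray r / f radians off the axis. A picture is of the moment at which its call begins: read the wrist's pose just before it. There is no depth.
- finish_job(): hands the job in; it is judged then, once.
The state is a dict: "time_s": time; "joints": joint angles; "joint_vel": joint speeds; "joint_efforts": joint torques, N m; "ee_pos": TCP position; "orientation": TCP orientation; "contact_force": force on the tool from outside, world axes, zero at the start; "ft_torque": the same for the moment, N m; "gripper_width": finger opening in m; "grasp_force": force on a finger pad.
Only numpy, scipy, OpenCV 4.12 (cv2) and the standard library are available. Lean on these libraries where they do the work, as an engineer would, in place of code of your own. Each camera call takes 0.05 s, during which the arm holds its last target. There are 200 camera calls.

## Task

Hang the wooden recipe tent over the side bar of the telescopic stand, astride it and lowered on rather than dropped, and let go of it. Then squeeze the release button on the stand's head and pull the mast up to its second stop, which is as far as it goes, with the tent still hanging there. Nothing locks the mast at that height until I have tightened the collar, so finish while still holding it up there, and leave the other things on the worktop where they are.

Things in the scene. Friction and masses are not known exactly. Their poses are not given: they have to be found in the camera images.
- tent: Recipe tent standing on the worktop like a menu tent: a wooden batten 24 mm thick (its x), 110 long (y), 30 high on top, grip across x from above; below it two 4 mm wooden leaves with paper cards, splayed 14 degrees, 16 mm apart inside at the top. In all 75x110x132 mm, 0.14 kg. Origin on the worktop under its middle, z up; both sides alike.
- batten (a point): Grip point inside the batten's middle: 122 mm above the tent's feet, 10 mm below the batten's top. Same axes as the tent.
- seat (a point): Middle of the batten's flat underside, between the tops of the leaves: 102 mm above the tent's feet, 20 mm below batten. It comes to rest on top of the bar.
- stand: Fixed telescopic stand: dark steel foot plate 130 mm (x) by 210 mm (y from -55 to 155), 12 mm thick; upright steel tube 32 mm across with a black knurled clamp collar 41 mm across, top at 122 mm. Origin on the worktop on the tube's axis; x points away from the robot, y to the left, along the bar; turned up to 0.35 rad.
- head: Black block 36 (x) by 34 mm (y) on the mast, 129 to 185 mm above the worktop when down. From it a level steel bar, 12 mm across with its axis at 145 mm, runs to +y, free from y = 26 to 173 mm, then a 19 mm end ball. Axes of the stand; origin is the stand's origin raised by the mast's travel.
- grip (a point): Where to hold the head from above, fingers in front (-x) and behind (+x) closing along the head's x, so that the front one squeezes the button in. 163 mm above the worktop when down; rises with the mast. Half-way between squeezed button and rear face: 37 mm across there, 42 mm before squeezing.
- bar_mid (a point): Point on the bar's axis in the middle of its free length, 100 mm from the tube's axis. Axes of the head. The tent hangs with seat 6 mm above this point and its y along the bar; up to 15 mm either way along the bar is clear of head and ball.
- button (a joint): Release button in m: 0 out, 0.005 squeezed in. A grey ribbed paddle 26 mm wide, 32 high, 6 mm proud of the head's front (-x) face, centred at grip's height. Light spring, 1 to 3.5 N. From 0.004 on the catch pin is out of its hole and the mast slides.
- mast (a joint): Travel of the mast in m, straight up. 0: down, locked by the catch pin. 0.042: first stop, locks within 2 mm of it only if the button is let out there. 0.085: second stop, the hard end of the travel, where nothing locks: let go, it sinks back. Mast, head and bar 0.45 kg; sliding friction 0.6 N, drag 12 N per m/s.
- jam_jar: jam jar, 71 mm across, 89 mm high; bystander, origin under its centre
- kitchen_timer: round kitchen timer, 66 mm across, 69 mm high; bystander, origin under its centre
- lemon: lemon, 78x55x56 mm; bystander, origin at its underside as it lies at the start
- tin: tin can, 57 mm across, 72 mm high; bystander, origin under its centre

How it is judged:
By the outcome, as a careful person would: the job done as asked, in the order asked, and still so for the second after the job is handed in, while the arm keeps its last pose, push and grip.
It also fails if it takes over 56 s, if anything falls off the work surface, if the arm or the gripper's body presses on something with over 40 N, if the wrist force passes 120 N, or if a joint passes its speed limit or range.

## Working session

There is one attempt and no reset: what is moved stays moved. The work goes in short steps, Python scripts to look and compute and a shell command to move; the robot and the scene stay as the last step left them, time stands still between calls to the robot, and variables do not carry over. Pictures are saved under pics/ and viewed, at most 10 in all, crops included, and the job is handed in when it is done.

```bash
ls; mkdir -p pics; cat > h.py <<'E'
from cell import *
import numpy as np, cv2
from scipy.spatial.transform import Rotation as R
def snap(name,f):
    s=get_state(); c=camera(name); cv2.imwrite('pics/'+f,cv2.cvtColor(c['pixels'],cv2.COLOR_RGB2BGR))
    np.savez('pics/'+f+'.npz',vfov=c['vfov'],cx=c['cx'],cy=c['cy'],p=s['ee_pos'],q=s['orientation'],M=c.get('camera_from_world',c.get('hand_eye')),w=name=='wrist')
    return s
def ray(f,u,v):
    d=np.load('pics/'+f+'.npz'); fl=240/np.tan(np.radians(d['vfov']/2)); a=np.array([u-d['cx'],v-d['cy']])
    if d['w']:
        r=np.hypot(*a); t=r/fl; k=a/max(r,1e-9)*np.sin(t); dc=np.array([k[0],-k[1],-np.cos(t)])
        q=d['q']; T=np.eye(4); T[:3,:3]=R.from_quat([q[1],q[2],q[3],q[0]]).as_matrix(); T[:3,3]=d['p']; W=T@d['M']
    else:
        dc=np.array([a[0]/fl,-a[1]/fl,-1]); W=np.linalg.inv(d['M'])
    dd=W[:3,:3]@dc; return W[:3,3],dd/np.linalg.norm(dd)
def tri(*obs):
    A=np.zeros((3,3)); b=np.zeros(3); L=[ray(*o) for o in obs]
    for o,d in L:
        P=np.eye(3)-np.outer(d,d); A+=P; b+=P@o
    x=np.linalg.solve(A,b); return x.round(4),[round(float(np.linalg.norm(np.cross(x-o,d)))*1000,1) for o,d in L]
def atz(f,u,v,z):
    o,d=ray(f,u,v); return (o+d*(z-o[2])/d[2]).round(4)
def proj(f,X):
    d=np.load('pics/'+f+'.npz'); fl=240/np.tan(np.radians(d['vfov']/2)); X=np.array(X,float)
    if d['w']:
        q=d['q']; T=np.eye(4); T[:3,:3]=R.from_quat([q[1],q[2],q[3],q[0]]).as_matrix(); T[:3,3]=d['p']; C=np.linalg.inv(T@d['M'])
    else: C=d['M']
    c=C[:3,:3]@X+C[:3,3]; a=np.array([c[0],-c[1]])
    if d['w']: r=np.hypot(*a); a=a/r*np.arctan2(r,-c[2])
    else: a=a/-c[2]
    return (a*fl+[d['cx'],d['cy']]).round(1)
E
python3 - <<'E'
from h import *
s=snap('scene','sc0.png'); snap('side','si0.png'); snap('wrist','w0.png')
print(s)
for f in('sc0','si0','w0'):
    d=np.load(f'pics/{f}.png.npz'); print(d['vfov'],d['cx'],d['cy'],d['M'].round(3).tolist())
E
```

```text
pics
{'time_s': 0.0, 'joints': array([-1.52591407e-01,  2.59216886e-01,  2.07302742e-02,  1.33368866e+00,
        1.16926699e-05,  1.41823153e+00]), 'joint_vel': array([-0.00026604,  0.00034635, -0.00083705,  0.00077469, -0.0004073 ,
        0.00045634]), 'joint_efforts': array([-2.65873996e-04, -5.55637658e+01,  3.44536042e+01,  1.31759423e-02,
       -2.94380488e-04,  4.47349430e-05]), 'ee_pos': array([5.49682345e-01, 5.26368741e-05, 2.08340377e-01]), 'orientation': array([-5.59423881e-04,  7.07116024e-01,  7.07097202e-01, -4.03055205e-04]), 'contact_force': array([0.63709816, 0.19362069, 0.15015497]), 'ft_torque': array([-0.00623192, -0.03602898, -0.01371958]), 'grasp_force': 0.0, 'gripper_width': 0.08542153992771191}
47.799119895281514 319.41714837425394 241.66759888107018 [[0.847, -0.531, -0.022, -0.469], [0.252, 0.365, 0.896, -0.267], [-0.468, -0.765, 0.443, -0.92], [0.0, 0.0, 0.0, 1.0]]
48.71883678915037 315.23927099192724 240.23861135697206 [[0.892, -0.452, 0.012, -0.501], [0.239, 0.492, 0.837, -0.273], [-0.385, -0.744, 0.547, -0.868], [0.0, 0.0, 0.0, 1.0]]
65.70646984690485 319.4064057147651 236.56948152973513 [[-0.001, 0.954, 0.3, 0.078], [1.0, 0.001, 0.0, 0.001], [0.0, 0.3, -0.954, -0.165], [0.0, 0.0, 0.0, 1.0]]
```

View pics/sc0.png

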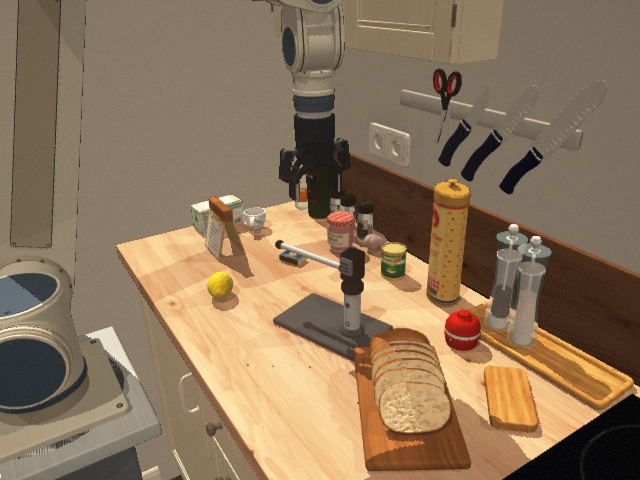

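View pics/si0.png

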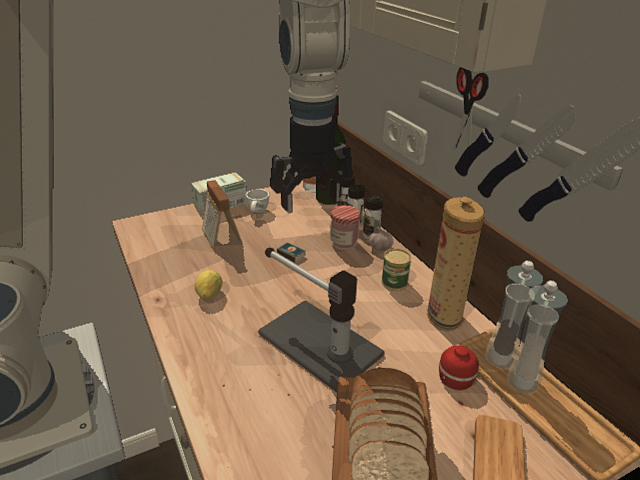

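View pics/w0.png

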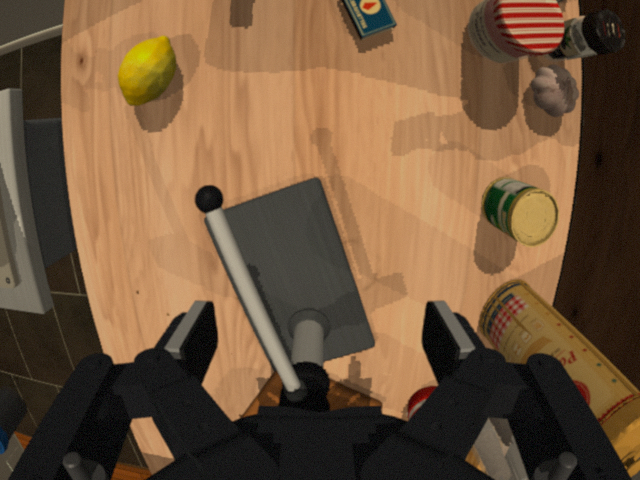

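The scene and side views show the tent at about (220,225) and (220,210). The stand's head is at (352,270) and (343,290). In the wrist view the bar runs from the ball at (208,199) to the head at about (295,390). Next I'll enlarge the tent and stand.

```bash
python3 - <<'E'
import cv2,numpy as np
a=cv2.imread('pics/sc0.png');b=cv2.imread('pics/si0.png')
def c(i,x,y,w,h,s):return cv2.resize(i[y:y+h,x:x+w],None,fx=s,fy=s,interpolation=cv2.INTER_CUBIC)
top=np.hstack([c(a,195,185,60,80,5),c(b,190,170,60,80,5)]) #600x400
cv2.imwrite('pics/t.png',top)
cv2.imwrite('pics/s.png',np.hstack([c(a,260,230,133,130,3),c(b,250,235,133,130,3)]))
from h import *
for f in('sc0.png','si0.png'): print(ray(f,320,240))
E
```

```text
(array([ 0.03423041, -0.85445462,  0.63658428]), array([ 0.46937315,  0.76548247, -0.44014251]))
(array([ 0.17853365, -0.73847009,  0.70900283]), array([ 0.39260361,  0.74003476, -0.54608694]))
```

View pics/t.png

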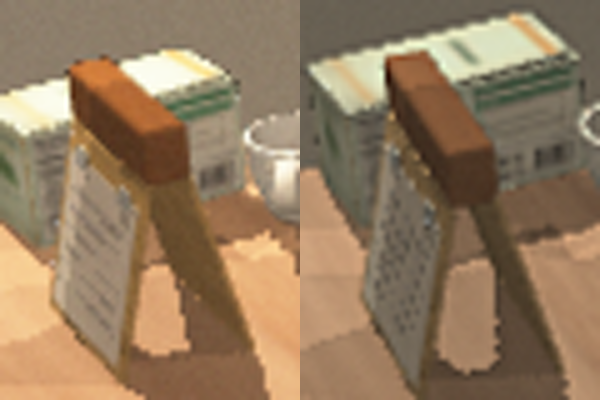

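View pics/s.png

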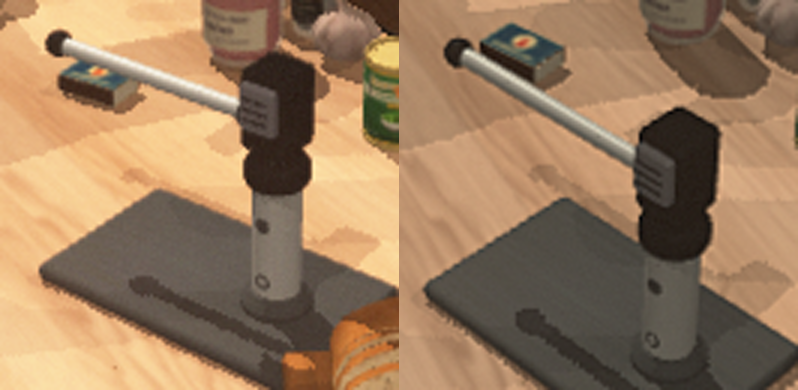

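The crops show the batten's four top corners: scene crop (70,65), (107,60), (187,125), (147,130), and matching points in the side crop. They also show the ball and the four top corners of the head.

```bash
python3 - <<'E'
from h import *
S=[(70,65),(107,60),(187,125),(147,130)];D=[(88,58),(128,52),(195,150),(145,158)]
P=[]
for s,d in zip(S,D):
    a=('sc0.png',195+s[0]/5,185+s[1]/5);b=('si0.png',190+d[0]/5,170+d[1]/5)
    print(tri(a,b),atz(*a,.132),atz(*b,.132)); P.append((atz(*a,.132)+atz(*b,.132))/2)
P=np.array(P);print('mean',P.mean(0)); v=(P[0]+P[1]-P[2]-P[3])/2; print('len',np.linalg.norm(v),'yaw of y',np.degrees(np.arctan2(v[1],v[0])))
a=('sc0.png',260+57/3,230+42/3);b=('si0.png',250+57/3,235+52/3);w=('w0.png',208,199)
print('ball',tri(a,b,w),tri(a,b),[atz(*k,.145) for k in(a,b,w)])
S=[(243,85),(272,52),(315,68),(285,98)];D=[(238,142),(280,108),(320,125),(281,153)];H=[]
for s,d in zip(S,D):
    a=('sc0.png',260+s[0]/3,230+s[1]/3);b=('si0.png',250+d[0]/3,235+d[1]/3)
    print(tri(a,b),atz(*a,.185),atz(*b,.185));H.append((atz(*a,.185)+atz(*b,.185))/2)
print(np.mean(H,0))
E
```

```text
(array([0.4692, 0.3892, 0.1315]), [0.7, 0.7]) [0.4686 0.3893 0.132 ] [0.4692 0.3872 0.132 ]
(array([0.4899, 0.392 , 0.1288]), [0.4, 0.4]) [0.4869 0.3848 0.132 ] [0.4883 0.3851 0.132 ]
(array([0.4832, 0.2744, 0.135 ]), [0.6, 0.6]) [0.4857 0.282  0.132 ] [0.485  0.2788 0.132 ]
(array([0.4562, 0.2584, 0.1449]), [0.1, 0.1]) [0.4673 0.2874 0.132 ] [0.4625 0.2814 0.132 ]
mean [0.4766875 0.3345    0.132    ]
len 0.10424684947277785 yaw of y 88.28219136759736
ball (array([0.4789, 0.0312, 0.145 ]), [0.7, 0.7, 0.3]) (array([0.4761, 0.0248, 0.149 ]), [0.2, 0.2]) [array([0.4797, 0.0323, 0.145 ]), array([0.4784, 0.03  , 0.145 ]), array([0.4787, 0.0314, 0.145 ])]
(array([ 0.5191, -0.1337,  0.1734]), [0.8, 0.8]) [ 0.5073 -0.1526  0.185 ] [ 0.5114 -0.146   0.185 ]
(array([ 0.5464, -0.1281,  0.185 ]), [1.0, 1.0]) [ 0.546  -0.1271  0.185 ] [ 0.5468 -0.1291  0.185 ]
(array([ 0.5671, -0.1413,  0.1742]), [1.0, 1.0]) [ 0.5551 -0.159   0.185 ] [ 0.5588 -0.1523  0.185 ]
(array([ 0.5462, -0.1375,  0.1584]), [2.1, 2.1]) [ 0.5184 -0.1796  0.185 ] [ 0.5275 -0.1645  0.185 ]
[ 0.5339125 -0.151275   0.185    ]
```

```bash
python3 -m creep '[[1,[0.5,0,-0.8],[0,0,0]],[1,[1,-0.3,-0.8],[0,0,0]],[1,[1,-0.3,-0.4],[0,0,0]],[1,[1,-0.3,0],[0,0,0]],[1,[1,-0.3,0],[0,0,0]],[1,[1,-0.3,0],[0,0,0]],[1,[1,-0.3,0],[0,0,0]],[1,[1,-0.3,0],[0,0,0]],[1,[1,-0.3,0],[0,0,0]],[1,[1,-0.3,0],[0,0,0]],[1,[1,-0.2,0],[0,0,0]],[1,[1,0,0],[0,0,0]],[1,[0.5,0,0],[0,0,0]],[1,[0,0,0],[0,0,0]],[1,[0,0,0],[0,0,0]]]'; python3 - <<'E'
from h import *
s=snap('wrist','w1.png'); print(s['ee_pos'],s['orientation'])
print([proj('w1.png',p) for p in [(.4687,.388,.132),(.4875,.385,.132),(.485,.281,.132),(.465,.284,.132)]])
E
```

```text
time_s: 1.4
ee_pos: [0.4774, 0.3001, 0.2585]
orientation: [-0.0, 0.707, 0.708, -0.0]
contact_force: [-0.1, -0.5, 0.2]
gripper_width: 0.0853
grasp_force: 0.0
[0.47741225 0.30013435 0.25850883] [-2.41254249e-05  7.06651975e-01  7.07561133e-01 -4.78502404e-04]
[array([306.9, 110.5]), array([331.3, 114.3]), array([327.4, 242.4]), array([303.2, 238.9])]
```

View pics/w1.png

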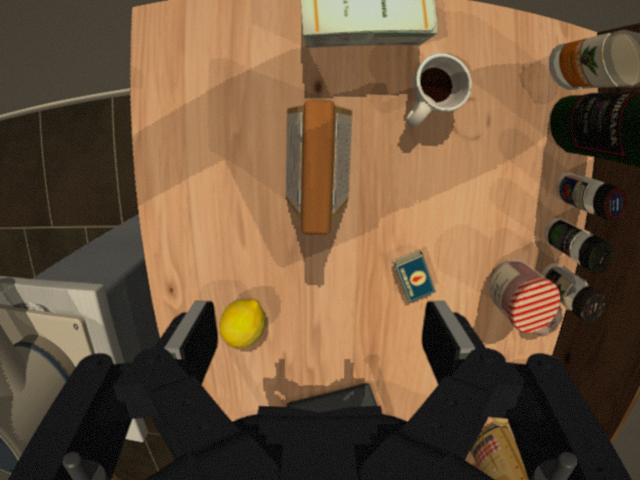

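The tent's top corners in the wrist view are (305,100), (334,100), (329,233) and (302,233).

```bash
python3 - <<'E'
from h import *
W=[(305,100),(334,100),(329,233),(302,233)]
S=[(70,65),(107,60),(187,125),(147,130)]
P=np.array([atz('w1.png',*w,.132) for w in W]);print(P,P.mean(0)); v=(P[0]+P[1]-P[2]-P[3])/2; print(np.linalg.norm(v),np.degrees(np.arctan2(v[1],v[0])))
for w,s in zip(W[:3],S): print(tri(('w1.png',*w),('sc0.png',195+s[0]/5,185+s[1]/5)))
E
```

```text
[[0.4672 0.3962 0.132 ]
 [0.4895 0.3963 0.132 ]
 [0.4863 0.2891 0.132 ]
 [0.4641 0.2891 0.132 ]] [0.476775 0.342675 0.132   ]
0.10719629191347989 88.31610136300203
(array([0.4689, 0.3957, 0.1298]), [1.9, 1.9])
(array([0.4904, 0.3963, 0.1274]), [0.7, 0.7])
(array([0.4872, 0.288 , 0.1293]), [0.9, 0.9])
```

```bash
python3 -m creep '[[1,[0.8,0,0],[0,0,0.35]],[1,[0.88,0,0.5],[0,0,0]],[1,[0,0,1],[0,0,0]],[1,[0,0,1],[0,0,0]],[1,[0,0,1],[0,0,0]],[1,[0,0,0.9],[0,0,0]],[1,[0,0,0.7],[0,0,0]],[1,[0,0,0.5],[0,0,0]],[1,[0,0,0],[0,0,0]],[1,[0,0,0],[0,0,0]],[0.2,[0,0,0],[0,0,0]],[0.2,[0,0,0],[0,0,0]],[0.2,[0,0,0],[0,0,0]],[0.1,[0,0,0],[0,0,0]],[0.1,[0,0,0],[0,0,0]],[0.1,[0,0,0],[0,0,0]],[0.1,[0,0,0],[0,0,0]]]' 30; python3 -c "
from h import *
s=snap('wrist','w2.png');snap('side','si2.png');print(s['ee_pos'],s['orientation'])"
```

```text
time_s: 2.87
ee_pos: [0.4781, 0.3421, 0.1191]
orientation: [0.0, 0.718, 0.696, 0.0]
contact_force: [-0.2, 0.0, -0.3]
gripper_width: 0.0085
grasp_force: 0.0
[0.47812916 0.34205727 0.11907489] [9.88725981e-06 7.17764550e-01 6.96285896e-01 4.43432445e-05]
```

```bash
python3 - <<'E'
import cv2,numpy as np
a=cv2.imread('pics/si2.png');b=cv2.imread('pics/w2.png')
cv2.imwrite('pics/v2.png',np.hstack([cv2.resize(a[120:280,130:290],(400,400)),cv2.resize(b,(400,300))[0:300].repeat(1,0) if 0 else cv2.copyMakeBorder(cv2.resize(b,(400,300)),0,100,0,0,0)]))
E
```

```text
(no output)
```

View pics/v2.png

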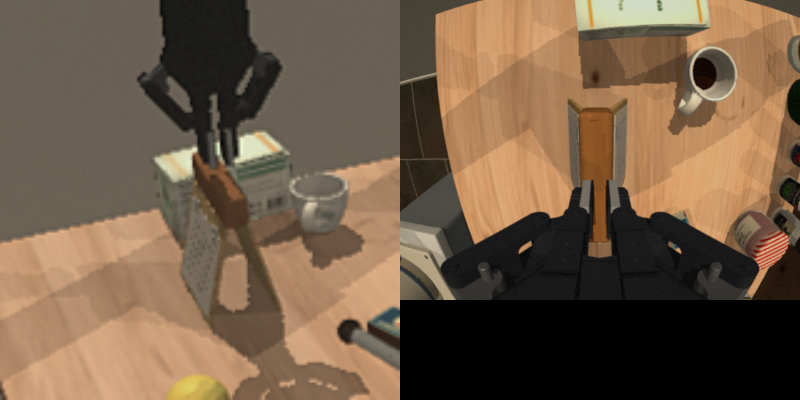

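```bash
python3 - <<'E'
from h import *
print(get_state()['joints'],get_state()['gripper_width'])
for z in(.105,.119,.132,.14,.15): print(z,proj('w2.png',(.4781,.3421,z)))
for f in('w2.png','si2.png'): print(f,[proj(f,p) for p in [(.4672,.3962,.132),(.4895,.3963,.132),(.4863,.2891,.132),(.4641,.2891,.132)]])
for z in(.105,.119,.132,.16): print(z,proj('si2.png',(.4781,.3421,z)))
E
python3 - <<'E'
import cv2,numpy as np
a=cv2.imread('pics/si2.png');b=cv2.imread('pics/w2.png')
cv2.imwrite('pics/v3.png',np.hstack([cv2.resize(a[170:220,190:240],(400,400),interpolation=2),cv2.resize(b[270:400,255:385],(400,400),interpolation=2)]))
E
```

```text
[ 4.78276108e-01  3.61155580e-01 -6.18586769e-02  1.14780601e+00
 -2.33240826e-05  2.07950552e+00] 0.008788303898438278
0.105 [317.4 275.4]
0.119 [317.2 286.7]
0.132 [317.1 298.7]
0.14 [316.9 306.9]
0.15 [316.8 318.3]
w2.png [array([286.5, 181.7]), array([340.3, 179.7]), array([336.1, 386.4]), array([293.9, 387.2])]
si2.png [array([205.7, 180.2]), array([214.6, 178.4]), array([228. , 197.9]), array([218.6, 199.9])]
0.105 [218.2 199. ]
0.119 [217.7 193.7]
0.132 [217.2 188.8]
0.16 [216.1 177.9]
```

View pics/v3.png

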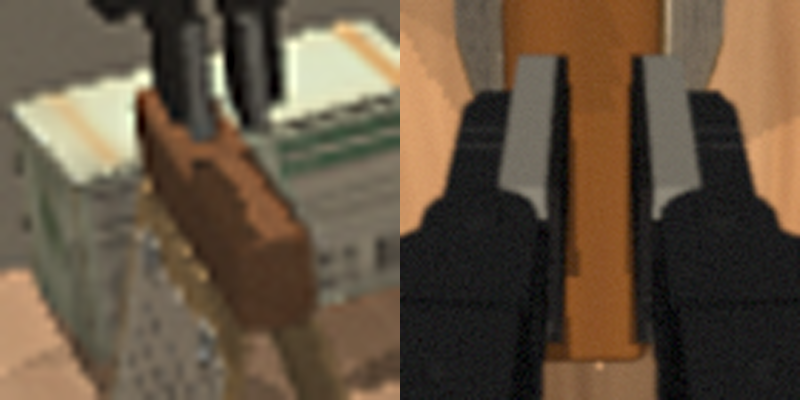

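The fingers closed to 8.5 mm just above the batten. In the side view the tips at (215,187) and (221,186) stand at z≈0.138, so they end about 19 mm behind the reported TCP rather than 14 mm ahead. I'll go down by about that difference and close again.

```bash
python3 -m creep '[[1,[0,0,0],[0,0,0]],[1,[0,0,0],[0,0,0]],[1,[0,0,0],[0,0,0]],[1,[0,0,0],[0,0,0]],[1,[0,0,0],[0,0,0]],[1,[0,0,0],[0,0,0]],[1,[0,0,0],[0,0,0]],[1,[0,0,0.4],[0,0,0]],[1,[0,0,0.4],[0,0,0]],[1,[0,0,0.34],[0,0,0]],[1,[0,0,0],[0,0,0]],[0.1,[0,0,0],[0,0,0]],[0.1,[0,0,0],[0,0,0]],[0.1,[0,0,0],[0,0,0]],[0.1,[0,0,0],[0,0,0]],[0.1,[0,0,0],[0,0,0]],[0.1,[0,0,0],[0,0,0]],[0.1,[0,0,0],[0,0,0]]]' 30; python3 -c "
from h import *
s=snap('side','si3.png');print(s['ee_pos'])"
```

```text
time_s: 4.47
ee_pos: [0.4783, 0.3421, 0.0907]
orientation: [0.0, 0.718, 0.696, 0.0]
contact_force: [-0.5, -0.0, 1.8]
gripper_width: 0.0232
grasp_force: 36.8
[0.47828646 0.34209185 0.09074473]
```

```bash
python3 - <<'E'
from h import *
L={'w0.png':[(228,240),(285,370)],'sc0.png':[(260+75/3,230+47/3),(260+225/3,230+103/3)],'si0.png':[(250+70/3,235+57/3),(250+225/3,235+150/3)]}
for f,(a,b) in L.items():
    p,q=atz(f,*a,.145),atz(f,*b,.145); d=p-q; print(f,p,q,'ang',np.degrees(np.arctan2(d[1],d[0])), 'x at y=-.05',q[0]+d[0]*(-.05-q[1])/d[1])
# image-based axis fit in w0: bright bar
im=cv2.imread('pics/w0.png').astype(int)
pts=[]
for v in range(225,375,10):
    row=im[v]; c=208+(v-199)*(295-208)/(390-199); u=np.arange(int(c)-25,int(c)+25); g=row[u]; sat=g.max(1)-g.min(1); m=(sat<25)&(g.mean(1)>105)
    if m.sum()>5: pts.append(((u[m].min()+u[m].max())/2,v,m.sum()))
P=np.array([atz('w0.png',u,v,.145) for u,v,_ in pts]); print([p[2] for p in pts]); k=np.polyfit(P[:,1],P[:,0],1); print(k,np.degrees(np.arctan(-k[0])),np.polyval(k,[.031,-.05,-.151]),np.abs(np.polyval(k,P[:,1])-P[:,0]).max())
E
```

```text
w0.png [0.4903 0.0036 0.145 ] [ 0.5243 -0.1014  0.145 ] ang 107.94244708915866 x at y=-.05 0.5076561904761905
sc0.png [0.4862 0.0187 0.145 ] [ 0.5263 -0.1039  0.145 ] ang 108.11188214900868 x at y=-.05 0.5086703915171289
si0.png [0.4835 0.0214 0.145 ] [ 0.5265 -0.1041  0.145 ] ang 108.91297164866396 x at y=-.05 0.5079637450199203
[]Traceback (most recent call last):
  File "<stdin>", line 11, in <module>
IndexError: too many indices for array: array is 1-dimensional, but 2 were indexed
```

The fingers now grip the batten at 23 mm width. The bar angle is about 108.2° and bar_mid is about (0.506, -0.047), and all three views agree. Next I'll lift, turn and carry the tent.

```bash
python3 -m creep '[[0.1,[0,0,-0.4],[0,0,0]],[0.1,[0,0,-0.9],[0,0,0]],[0.1,[0,0,-1],[0,0,0]],[0.1,[0,0,-1],[0,0,0]],[0.1,[0,0,-1],[0,0,-0.8]],[0.1,[0,0,-1],[0,0,-0.8]],[0.1,[0,0,-1],[0,0,-0.8]],[0.1,[0,0,-0.8],[0,0,-0.8]],[0.1,[0,0,-0.3],[0,0,-0.8]],[0.1,[0,0,0],[0,0,0]]]' 40 && python3 -m creep '[[0.1,[-0.5,-0.1,0],[0,0,0]],[0.1,[-1,-0.25,0],[0,0,0]],[0.1,[-1,-0.25,0],[0,0,0]],[0.1,[-1,-0.25,0],[0,0,0]],[0.1,[-1,-0.25,0],[0,0,0]],[0.1,[-1,-0.25,0],[0,0,0]],[0.1,[-1,-0.25,0],[0,0,0]],[0.1,[-1,-0.25,0],[0,0,0]],[0.1,[-1,-0.25,0],[0,0,0]],[0.1,[-1,-0.25,0],[0,0,0]],[0.1,[-1,-0.25,0],[0,0,0]],[0.1,[-1,-0.25,0],[0,0,0]],[0.1,[-1,-0.25,0],[0,0,0]],[0.1,[-1,-0.25,0],[0,0,0]],[0.1,[-1,-0.25,0],[0,0,0]],[0.1,[-0.6,-0.2,0],[0,0,0]],[0.1,[0,0,0],[0,0,0]],[0.1,[0,0,0],[0,0,0]]]'; python3 -c "
from h import *
s=snap('scene','sc4.png');print(snap('side','si4.png')['joints'])
a=cv2.imread('pics/sc4.png');b=cv2.imread('pics/si4.png')
cv2.imwrite('pics/v4.png',np.hstack([cv2.resize(a[150:310,240:400],(400,400),interpolation=2),cv2.resize(b[150:310,240:400],(400,400),interpolation=2)]))
for f in('sc4.png','si4.png'): print([((proj(f,p)-[240,150])*2.5).round() for p in [(.506,-.047,.145),(.537,-.142,.145),(.4795,.0312,.145)]])
"
```

```text
time_s: 5.35
ee_pos: [0.4787, 0.3423, 0.2783]
orientation: [0.001, 0.585, 0.811, 0.002]
contact_force: [0.4, -0.0, -1.6]
gripper_width: 0.0231
grasp_force: 39.7
time_s: 6.85
ee_pos: [0.5054, -0.0472, 0.2746]
orientation: [-0.001, 0.588, 0.809, -0.0]
contact_force: [-0.0, -0.2, -1.7]
gripper_width: 0.0232
grasp_force: 39.7
[-2.57092444e-01  1.75416306e-01  7.77393550e-02  1.47450891e+00
  2.22630635e-04  9.97624104e-01]
[array([175., 264.]), array([278., 302.]), array([ 98., 235.])]
[array([150., 301.]), array([252., 364.]), array([ 73., 255.])]
```

View pics/v4.png

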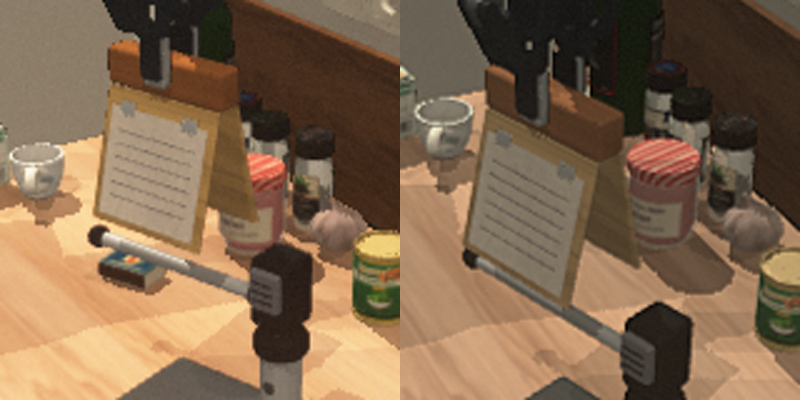

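The tent hangs level above the bar and parallel to it. The front leaf's foot corners are at (95,218) and (200,250) in the left crop, and at (67,240) and (167,303) in the right.

```bash
python3 - <<'E'
from h import *
c=lambda u,v:(240+u/2.5,150+v/2.5)
u=np.array([-.311,.9505]);n=np.array([.9505,.311]);m=np.array([.506,-.047])
for a,b in [((95,218),(67,240)),((200,250),(167,303))]:
    x,e=tri(('sc4.png',*c(*a)),('si4.png',*c(*b)))
    print(x,e)
    for f,k in(('sc4.png',a),('si4.png',b)):
        y=atz(f,*c(*k),.184); print('  rel bar_mid: along',(y[:2]-m)@u,'across',(y[:2]-m)@n)
E
```

```text
[0.4696 0.0159 0.17  ] [0.6, 0.6]
  rel bar_mid: along 0.049550300000000005 across -0.035663650000000005
  rel bar_mid: along 0.055568200000000005 across -0.028328100000000016
[ 0.491  -0.1069  0.1874] [1.0, 1.0]
  rel bar_mid: along -0.049269549999999995 across -0.027906099999999986
  rel bar_mid: along -0.04791999999999999 across -0.02977950000000002
```

```bash
python3 -m creep '[[0.1,[0,0.04,0.3],[0,0,0]],[0.1,[0,0,0.6],[0,0,0]],[0.1,[0,0,0.6],[0,0,0]],[0.1,[0,0,0.6],[0,0,0]],[0.1,[0,0,0.6],[0,0,0]],[0.1,[0,0,0.6],[0,0,0]],[0.1,[0,0,0.6],[0,0,0]],[0.1,[0,0,0.28],[0,0,0]],[0.1,[0,0,0],[0,0,0]],[0.1,[0,0,0],[0,0,0]],[0.1,[0,0,0],[0,0,0]]]'; python3 -c "
from h import *
s=snap('wrist','w5.png');snap('scene','sc5.png');snap('side','si5.png');print(s['ee_pos'],s['orientation'])
a=cv2.imread('pics/sc5.png');b=cv2.imread('pics/w5.png')
cv2.imwrite('pics/v5.png',np.hstack([cv2.resize(a[195:295,260:360],(320,320),interpolation=2),cv2.copyMakeBorder(cv2.resize(b[100:420,240:400],(240,480),interpolation=2)[:320],0,0,0,0,0),]) if 0 else cv2.copyMakeBorder(np.hstack([cv2.resize(b[60:360,200:440],(480,600),interpolation=2),np.vstack([cv2.resize(a[200:300,260:360],(300,300),interpolation=2),cv2.resize(cv2.imread('pics/si5.png')[215:315,250:350],(300,300),interpolation=2)])]),0,0,0,0,0))
"
```

```text
time_s: 7.87
ee_pos: [0.5075, -0.0457, 0.1717]
orientation: [0.001, 0.586, 0.81, 0.0]
contact_force: [0.1, 0.4, -0.7]
gripper_width: 0.0232
grasp_force: 39.6
[ 0.50750391 -0.04574562  0.17174855] [5.25987454e-04 5.85848612e-01 8.10420311e-01 2.18111015e-04]
```

View pics/v5.png

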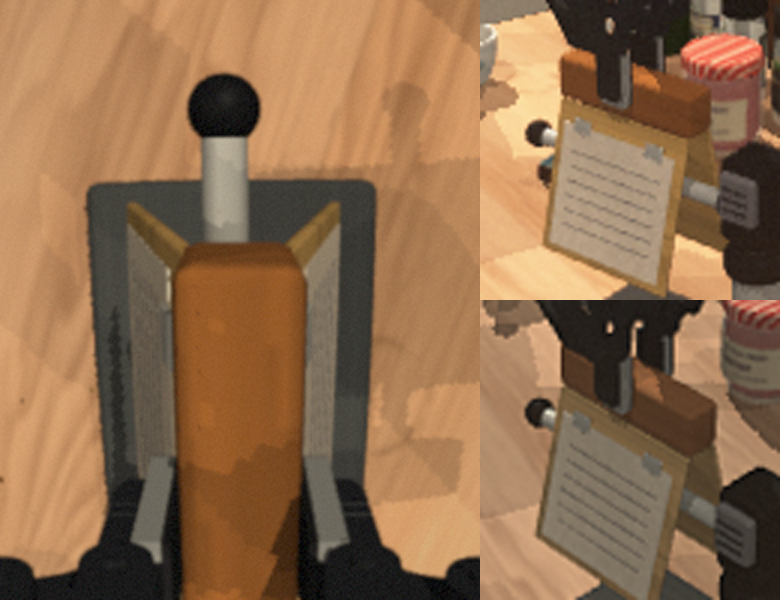

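The wrist crop shows the ball at (224,105), the bar centred near u≈226 and the batten's end centred at 241–244, so the bar lies about 3 mm to the tool's -y side. I'll get the edges to sub-pixel accuracy.

```bash
python3 - <<'E'
from h import *
im=cv2.imread('pics/w5.png').astype(float)
d=np.load('pics/w5.png.npz'); H=d['M']; fl=240/np.tan(np.radians(d['vfov']/2)); print('f',fl)
def tooly(u,v,zw):  # point in tool frame at world height zw
    x=atz('w5.png',u,v,zw); q=d['q']; return R.from_quat([*q[1:],q[0]]).inv().apply(x-d['p'])
def edges(v,lo,hi,ch):
    r=ch(im[v-1:v+2].mean(0))[lo:hi]; g=np.gradient(cv2.GaussianBlur(r[None],(5,1),0.8)[0])
    a,b=np.argmax(g),np.argmin(g)
    def sp(i,s):
        y=s*g[i-1:i+2]; return lo+i+0.5*(y[0]-y[2])/(y[0]-2*y[1]+y[2])
    return sp(a,1),sp(b,-1)
sat=lambda p:p.max(1)-p.min(1)
neg=lambda p:-sat(p)
bri=lambda p:p.mean(1)
for v in(136,142,148): e=edges(v,290,336,neg); print('bar sat',v,e,tooly(np.mean(e),v,.145)*1000)
for v in(156,162,168,174): e=edges(v,292,334,bri); print('bar bri',v,e,tooly(np.mean(e),v,.145)*1000)
for v in(196,210,225,240,255): e=edges(v,275,366,sat); print('batten top',v,e,tooly(np.mean(e),v,.213)*1000)
for v in (180,182,184): e=edges(v,275,366,sat); print('low end',v,e,tooly(np.mean(e),v,.185)*1000)
# ball
g=im[85:130,280:340].mean(2)<50; n,l,s,c=cv2.connectedComponentsWithStats(g.astype(np.uint8)); i=1+np.argmax(s[1:,4]); print(s[i],c[i],tooly(280+c[i][0],85+c[i][1],.145)*1000)
E
```

```text
f 371.64829954431775
bar sat 136 (np.float64(300.1667025294786), np.float64(323.3907255840276)) [70.82542447 -2.55412987 26.70380983]
bar sat 142 (np.float64(300.2253608624477), np.float64(323.49124882574034)) [67.75811659 -2.51389474 26.70567998]
bar sat 148 (np.float64(300.1640608031304), np.float64(323.6357426431181)) [64.69080871 -2.47365961 26.70755013]
bar bri 156 (np.float64(301.32129951475446), np.float64(323.1903151180351)) [60.51715224 -2.27220369 26.7102371 ]
bar bri 162 (np.float64(301.4510381024598), np.float64(323.388394510737)) [57.35488761 -2.26332483 26.71213353]
bar bri 168 (np.float64(302.14701066306856), np.float64(323.37362504546803)) [54.22486728 -2.0331763  26.7142253 ]
bar bri 174 (np.float64(302.6704082360252), np.float64(323.50351111780566)) [51.03124643 -1.92934075 26.71623253]
batten top 196 (np.float64(288.32999513639936), np.float64(350.4572991896783)) [ 52.86553491   1.38850019 -41.28168888]
batten top 210 (np.float64(286.97655968788536), np.float64(352.17123735448786)) [ 47.90086825   1.43406263 -41.27868088]
batten top 225 (np.float64(286.7170789818371), np.float64(352.0356458473443)) [ 42.55637461   1.35419999 -41.27556776]
batten top 240 (np.float64(287.0281428146013), np.float64(351.6105031607001)) [ 37.085568     1.33793778 -41.27231756]
batten top 255 (np.float64(287.77978580684635), np.float64(350.97667286390094)) [ 31.48844842   1.385276   -41.26893027]
low end 180 (np.float64(343.5648322358653), np.float64(292.1936553639159)) [ 54.01906714   0.78894134 -13.28294083]
low end 182 (np.float64(343.0767619066429), np.float64(293.1148753927199)) [ 53.1653445    0.82296127 -13.28239818]
low end 184 (np.float64(345.10157117947415), np.float64(358.26356957054594)) [ 52.3506969   14.77094151 -13.26838479]
[ 14  12  35  32 902] [31.40798226 28.13747228] [82.65211656 -2.65058207 26.69665596]
```

```bash
python3 -m creep '[[0.1,[0,-0.1,0],[0,0,-0.08]],[0.1,[0,0,0.1],[0,0,0]],[0.1,[0,0,0.2],[0,0,0]],[0.1,[0,0,0.2],[0,0,0]],[0.1,[0,0,0.2],[0,0,0]],[0.1,[0,0,0.1],[0,0,0]],[0.1,[0,0,0],[0,0,0]],[0.1,[0,0,0],[0,0,0]]]'; cat > m.py <<'E'
from h import *
import sys
f=sys.argv[1]; snap('wrist',f)
im=cv2.imread('pics/'+f).astype(float); d=np.load('pics/'+f+'.npz'); print(d['p'],d['q'])
def tooly(u,v,zw):
    x=atz(f,u,v,zw); q=d['q']; return (R.from_quat([*q[1:],q[0]]).inv().apply(x-d['p'])*1000).round(2)
def edges(v,lo,hi,s):
    p=im[v-1:v+2].mean(0); r=s*(p.max(1)-p.min(1))[lo:hi]; g=np.gradient(cv2.GaussianBlur(r[None],(5,1),0.8)[0])
    def sp(i,s):
        y=s*g[i-1:i+2]; return lo+i+0.5*(y[0]-y[2])/(y[0]-2*y[1]+y[2])
    return sp(np.argmax(g),1),sp(np.argmin(g),-1)
for v in(120,126,132,138,144): e=edges(v,285,345,-1); print('bar',v,np.round(e,1),tooly(np.mean(e),v,.145))
zt=d['p'][2]+.0413
for v in(210,230,250): e=edges(v,275,366,1); print('batten',v,np.round(e,1),tooly(np.mean(e),v,zt))
g=im[65:135,280:350].mean(2)<50; n,l,s,c=cv2.connectedComponentsWithStats(g.astype(np.uint8)); i=1+np.argmax(s[1:,4]); print('ball',s[i],tooly(280+c[i][0],65+c[i][1],.145))
E
python3 m.py w6.png
```

```text
time_s: 8.68
ee_pos: [0.5047, -0.0467, 0.1508]
orientation: [-0.0, 0.583, 0.812, -0.0]
contact_force: [-0.8, 0.1, -0.8]
gripper_width: 0.0234
grasp_force: 39.7
[ 0.50465918 -0.04672666  0.15075433] [-2.38992796e-04  5.83195971e-01  8.12331456e-01 -9.26680238e-05]
bar 120 [299.2 337.8] [78.94  1.04  5.78]
bar 126 [302.6 334.1] [76.12  0.93  5.78]
bar 132 [305.2 331.8] [73.37  0.96  5.77]
bar 138 [305.4 331.9] [70.59  1.07  5.77]
bar 144 [305.6 331.9] [67.84  1.09  5.77]
batten 210 [287.1 352.2] [ 47.9    1.41 -41.33]
batten 230 [287.  352.1] [ 40.72   1.41 -41.33]
batten 250 [287.6 351. ] [ 33.35   1.36 -41.34]
ball [  19   29   40   35 1169] [82.58  0.9   5.78]
```

```bash
python3 -m creep '[[0.1,[0,0,0.15],[0,0,0]],[0.1,[0,0,0.12],[0,0,0]],[0.1,[0,0,0.06],[0,0,0]],[0.1,[0,0,0],[0,0,0]],[0.1,[0,0,0],[0,0,0]]]' && python3 -m creep '[[0.1,[0,0,0.04],[0,0,0]],[0.1,[0,0,0.04],[0,0,0]],[0.1,[0,0,0],[0,0,0]],[0.1,[0,0,0],[0,0,0]]]'
```

```text
time_s: 9.15
ee_pos: [0.5047, -0.0467, 0.1427]
orientation: [-0.0, 0.583, 0.812, -0.0]
contact_force: [0.1, -0.2, -0.6]
gripper_width: 0.0233
grasp_force: 39.7
time_s: 9.48
ee_pos: [0.5047, -0.0467, 0.1407]
orientation: [-0.0, 0.583, 0.812, -0.0]
contact_force: [0.2, 0.1, -1.0]
gripper_width: 0.0229
grasp_force: 39.7
```

```bash
python3 -m creep '[[0.1,[0,0,0.03],[0,0,0]],[0.1,[0,0,0.02],[0,0,0]],[0.1,[0,0,0],[0,0,0]],[0.1,[0,0,0],[0,0,0]]]' && python3 -m creep '[[0.1,[0,0,0.03],[0,0,0]],[0.1,[0,0,0],[0,0,0]],[0.1,[0,0,0],[0,0,0]]]'
```

```text
time_s: 9.82
ee_pos: [0.5047, -0.0467, 0.1395]
orientation: [-0.0, 0.583, 0.812, 0.0]
contact_force: [0.7, -0.1, -1.4]
gripper_width: 0.0228
grasp_force: 39.7
time_s: 10.07
ee_pos: [0.5048, -0.0468, 0.1393]
orientation: [0.0, 0.583, 0.812, 0.0]
contact_force: [-1.7, 0.8, 5.4]
gripper_width: 0.0232
grasp_force: 40.5
```

Contact at z=0.1393, matching the expected height, so the tent is seated. I'll release it and rise.

```bash
python3 -m creep '[[0.35,[0,0,-0.02],[0,0,0]],[0.45,[0,0,0],[0,0,0]],[0.6,[0,0,0],[0,0,0]],[0.8,[0,0,0],[0,0,0]],[1,[0,0,0],[0,0,0]],[1,[0,0,0],[0,0,0]],[1,[0,0,0],[0,0,0]],[1,[0,0,-0.2],[0,0,0]],[1,[0,0,-0.5],[0,0,0]],[1,[0,0,-0.8],[0,0,0]],[1,[0,0,-0.8],[0,0,0]],[1,[0,0,-0.8],[0,0,0]],[1,[0,0,-0.4],[0,0,0]],[1,[0,0,0],[0,0,0]],[1,[0,0,0],[0,0,0]]]'; python3 - <<'E'
from h import *
s=snap('wrist','w7.png'); snap('side','si7.png');snap('scene','sc7.png')
d=np.load('pics/w7.png.npz');im=cv2.imread('pics/w7.png')
b,g,r=[im[...,i].astype(int) for i in range(3)]
hsv=cv2.cvtColor(im,cv2.COLOR_BGR2HSV)
m=((hsv[...,0]<14)&(hsv[...,1]>150)&(hsv[...,2]>60)).astype(np.uint8); m[:, :250]=0;m[:,390:]=0; 
n,l,st,c=cv2.connectedComponentsWithStats(m); i=1+np.argmax(st[1:,4]); print('batten blob',st[i],c[i])
rc=cv2.minAreaRect(np.argwhere(l==i)[:,::-1].astype(np.float32)); bx=cv2.boxPoints(rc)
q=d['q'];T=R.from_quat([*q[1:],q[0]]).inv()
print(s['ee_pos']);
for k in bx: print(k,(T.apply(atz('w7.png',*k,.181)-d['p'])*1000).round(1))
g=im[:200,250:390].mean(2)<50; n,l,st,c=cv2.connectedComponentsWithStats(g.astype(np.uint8)); i=1+np.argmax(st[1:,4]); print('ball',st[i],(T.apply(atz('w7.png',250+c[i][0],c[i][1],.145)-d['p'])*1000).round(1))
E
```

```text
time_s: 11.32
ee_pos: [0.5048, -0.0468, 0.2266]
orientation: [0.0, 0.583, 0.812, 0.0]
contact_force: [0.3, -0.3, -0.6]
gripper_width: 0.0852
grasp_force: 0.0
batten blob [ 299  166   40  165 2247] [318.90921228 248.85091233]
[ 0.5048385  -0.04678891  0.22656081]
[299. 166.] [ 53.1 -10.2  45.5]
[338. 166.] [53.1 11.9 45.6]
[338. 330.] [-53.8  13.7  45.6]
[299. 330.] [-53.7 -12.2  45.6]
ball [ 55 103  27  24 539] [82.7  0.7 81.5]
```

```bash
python3 -m creep '[[1,[-0.5,0,0],[0,0,0]],[1,[-0.8,0,0],[0,0,0]],[1,[-0.8,0,0],[0,0,0]],[1,[-0.8,0,0],[0,0,0]],[1,[-0.8,0,0],[0,0,0]],[1,[-0.3,0,0],[0,0,0]],[1,[0,0,0],[0,0,0]],[1,[0,0,0],[0,0,0]]]'; python3 - <<'E'
from h import *
s=snap('wrist','w8.png'); d=np.load('pics/w8.png.npz');im=cv2.imread('pics/w8.png').astype(float); q=d['q'];Q=R.from_quat([*q[1:],q[0]])
W=lambda x,y,z:np.r_[(d['p']+Q.apply([x,y,0]))[:2],z]
print(d['p'],[(k,proj('w8.png',W(*k))) for k in [(-.017,-.018,.185),(.017,.018,.185),(.017,0,.151),(.026,0,.151),(.044,0,.151),(.044,0,.181),(.183,0,.145)]])
for x in(.028,.034,.040):
    u,v=proj('w8.png',W(x,0,.145)); v=int(v); print(v,im[v-1:v+2,int(u)-26:int(u)+26:2].mean((0,2)).round().astype(int).tolist())
for x in(-.012,0,.012):
    u,v=proj('w8.png',W(x,0,.185)); v=int(v); print(v,int(u)-60,im[v-1:v+2,int(u)-60:int(u)+61:3].mean((0,2)).round().astype(int).tolist())
g=im[:200,250:390].mean(2)<50; n,l,st,c=cv2.connectedComponentsWithStats(g.astype(np.uint8)); i=1+np.argmax(st[1:,4]); print('ball',st[i],(Q.inv().apply(atz('w8.png',250+c[i][0],c[i][1],.145)-d['p'])*1000).round(1))
E
```

```text
time_s: 12.13
ee_pos: [0.5364, -0.1417, 0.226]
orientation: [-0.001, 0.584, 0.812, -0.0]
contact_force: [-0.4, 0.1, 0.5]
gripper_width: 0.0858
grasp_force: 0.0
[ 0.53642451 -0.14166008  0.22600572] [((-0.017, -0.018, 0.185), array([287.8, 282.7])), ((0.017, 0.018, 0.185), array([348.2, 229.2])), ((0.017, 0, 0.151), array([317.5, 214.9])), ((0.026, 0, 0.151), array([317.4, 201.7])), ((0.044, 0, 0.151), array([317.4, 174.8])), ((0.044, 0, 0.181), array([317.1, 181.9])), ((0.183, 0, 0.145), array([317.3, -26.9]))]
197 [46, 48, 46, 39, 40, 40, 41, 54, 71, 70, 77, 97, 104, 112, 108, 101, 98, 100, 132, 105, 107, 108, 85, 62, 60, 58]
188 [40, 42, 43, 43, 40, 38, 37, 37, 41, 43, 71, 95, 105, 115, 118, 112, 110, 104, 91, 64, 36, 33, 31, 34, 45, 58]
179 [42, 42, 43, 40, 42, 47, 53, 61, 63, 63, 63, 67, 72, 77, 78, 76, 75, 74, 71, 68, 65, 65, 63, 58, 49, 47]
275 257 [102, 98, 97, 98, 97, 64, 61, 65, 62, 64, 64, 62, 30, 23, 22, 29, 26, 23, 23, 26, 24, 28, 24, 24, 27, 27, 25, 26, 21, 26, 37, 154, 158, 160, 163, 159, 162, 162, 163, 165, 166]
256 257 [106, 109, 106, 89, 67, 62, 63, 64, 63, 104, 123, 82, 17, 23, 28, 28, 25, 21, 25, 22, 25, 21, 23, 20, 22, 21, 23, 23, 19, 24, 21, 107, 150, 154, 157, 156, 158, 166, 168, 162, 164]
237 257 [159, 143, 61, 48, 44, 45, 50, 49, 62, 112, 121, 80, 14, 23, 25, 26, 22, 24, 22, 25, 20, 22, 25, 20, 22, 22, 24, 23, 19, 21, 20, 48, 73, 73, 72, 70, 73, 73, 69, 73, 66]
ball [  13   90   48  110 1839] [ 46.  -23.7  81.1]
```

```bash
python3 -m creep '[[1,[0,0,0.4],[0,0,0]],[1,[0,0,0.7],[0,0,0]],[1,[0,0,0.7],[0,0,0]],[1,[0,0,0.7],[0,0,0]],[1,[0,0,0.5],[0,0,0]],[1,[0,0,0.4],[0,0,0]],[1,[0,0,0.4],[0,0,0]],[1,[0,0,0.3],[0,0,0]],[1,[0,0,0.3],[0,0,0]],[1,[0,0,0],[0,0,0]],[1,[0,0,0],[0,0,0]]]' && python3 -m creep '[[0.7,[0,0,0],[0,0,0]],[0.55,[0,0,0],[0,0,0]],[0.5,[0,0,0],[0,0,0]],[0.45,[0,0,0],[0,0,0]],[0.4,[0,0,0],[0,0,0]],[0.3,[0,0,0],[0,0,0]],[0.3,[0,0,0],[0,0,0]],[0.3,[0,0,0],[0,0,0]],[0.3,[0,0,0],[0,0,0]]]' 40
```

```text
time_s: 13.1
ee_pos: [0.5367, -0.1414, 0.1166]
orientation: [-0.0, 0.583, 0.812, -0.0]
contact_force: [0.2, 0.4, 0.6]
gripper_width: 0.0852
grasp_force: 0.0
time_s: 13.85
ee_pos: [0.5369, -0.1416, 0.1172]
orientation: [0.0, 0.583, 0.812, -0.0]
contact_force: [-2.0, -0.8, 5.6]
gripper_width: 0.0356
grasp_force: 41.5
```

```bash
python3 -m creep '[[0.3,[0,0,-0.05],[0,0,0]],[0.3,[0,0,-0.1],[0,0,0]],[0.3,[0,0,-0.1],[0,0,0]],[0.3,[0,0,-0.1],[0,0,0]],[0.3,[0,0,0],[0,0,0]],[0.3,[0,0,0],[0,0,0]]]' 50; python3 -c "
from h import *
snap('side','si9.png');snap('scene','sc9.png')
for s in('sc','si'):
  A=[]
  for k in('7','9'):
    im=cv2.imread(f'pics/{s}{k}.png'); p=proj(f'{s}0.png',(.4795,.0312,.145)); x,y=int(p[0]),int(p[1])
    A.append(im[y-40:y+20,x-30:x+30].mean(2)<50); n,l,st,c=cv2.connectedComponentsWithStats(A[-1].astype(np.uint8)); i=1+np.argmax(st[1:,4]); print(s,k,st[i],c[i]+[x-30,y-40])
  print(proj(f'{s}0.png',(.4795,.0312,.145)),proj(f'{s}0.png',(.4795,.0312,.1538)))
"
```

```text
time_s: 14.35
ee_pos: [0.5368, -0.1416, 0.1256]
orientation: [0.0, 0.583, 0.812, -0.0]
contact_force: [3.2, -1.2, -5.3]
gripper_width: 0.036
grasp_force: 50.9
sc 7 [27 37  6  8 28] [277.96428571 244.07142857]
sc 9 [26 33  7  8 29] [277.65517241 240.51724138]
[279.2 244.2] [278.9 240.4]
si 7 [ 33   0   9  13 106] [276.24528302 216.54716981]
si 9 [26 33  9 10 46] [268.15217391 247.91304348]
[269.3 251.9] [269.1 248. ]
```

The ball rose 8.8 mm with the head and the pull is only 5 N, so the catch is out and the mast slides. I'll keep going up.

```bash
python3 -m creep '[[0.3,[0,0,-0.15],[0,0,0]],[0.3,[0,0,-0.25],[0,0,0]],[0.3,[0,0,-0.25],[0,0,0]],[0.3,[0,0,-0.25],[0,0,0]],[0.3,[0,0,-0.25],[0,0,0]],[0.3,[0,0,-0.25],[0,0,0]],[0.3,[0,0,-0.25],[0,0,0]],[0.3,[0,0,-0.25],[0,0,0]],[0.3,[0,0,-0.25],[0,0,0]],[0.3,[0,0,-0.25],[0,0,0]],[0.3,[0,0,-0.2],[0,0,0]],[0.3,[0,0,-0.15],[0,0,0]],[0.3,[0,0,-0.1],[0,0,0]],[0.3,[0,0,0],[0,0,0]],[0.3,[0,0,0],[0,0,0]]]' && python3 -m creep '[[0.3,[0,0,-0.08],[0,0,0]],[0.3,[0,0,-0.06],[0,0,0]],[0.3,[0,0,0],[0,0,0]],[0.3,[0,0,0],[0,0,0]]]'
```

```text
time_s: 15.7
ee_pos: [0.5368, -0.1416, 0.1969]
orientation: [0.0, 0.583, 0.812, -0.0]
contact_force: [4.4, -2.2, -5.0]
gripper_width: 0.0355
grasp_force: 50.9
time_s: 16.03
ee_pos: [0.5368, -0.1416, 0.2002]
orientation: [0.0, 0.583, 0.812, 0.0]
contact_force: [4.4, -2.7, -4.5]
gripper_width: 0.0355
grasp_force: 51.1
```

```bash
python3 -m creep '[[0.3,[0,0,-0.06],[0,0,0]],[0.3,[0,0,-0.04],[0,0,0]],[0.3,[0,0,0],[0,0,0]],[0.3,[0,0,0],[0,0,0]]]' && python3 -m creep '[[0.3,[0,0,-0.04],[0,0,0]],[0.3,[0,0,0],[0,0,0]],[0.3,[0,0,0],[0,0,0]]]'
```

```text
time_s: 16.37
ee_pos: [0.5368, -0.1416, 0.2023]
orientation: [-0.0, 0.583, 0.812, -0.0]
contact_force: [4.5, -4.3, -6.0]
gripper_width: 0.0357
grasp_force: 54.4
time_s: 16.62
ee_pos: [0.5367, -0.1415, 0.2024]
orientation: [-0.001, 0.583, 0.812, -0.0]
contact_force: [7.0, -4.6, -14.3]
gripper_width: 0.0356
grasp_force: 53.9
```

The mast reached the hard stop at a travel of 85 mm, with an upward pull of about 9 N beyond the weight. I'll hold a second and check numerically that the tent, ball and bystanders are where they should be.

```bash
python3 -m creep '[[0.3,[0,0,0],[0,0,0]],[0.3,[0,0,0],[0,0,0]],[0.3,[0,0,0],[0,0,0]],[0.3,[0,0,0],[0,0,0]],[0.3,[0,0,0],[0,0,0]],[0.3,[0,0,0],[0,0,0]],[0.3,[0,0,0],[0,0,0]],[0.3,[0,0,0],[0,0,0]],[0.3,[0,0,0],[0,0,0]],[0.3,[0,0,0],[0,0,0]]]' 60; python3 - <<'E'
from h import *
for n in('scene','side'):
    k=n[:2]; snap(n,k+'10.png'); im=cv2.imread(f'pics/{k}10.png'); o=cv2.imread(f'pics/{k}0.png')
    x,y=proj(k+'0.png',(.4795,.0312,.230)).astype(int); N,l,st,c=cv2.connectedComponentsWithStats((im[y-18:y+18,x-14:x+14].mean(2)<50).astype(np.uint8)); i=1+np.argmax(st[1:,4]); print(n,'ball',c[i]+[x-14,y-18],'exp',proj(k+'0.png',(.4795,.0312,.230)))
    hsv=cv2.cvtColor(im,cv2.COLOR_BGR2HSV); m=((hsv[...,0]<14)&(hsv[...,1]>130)&(hsv[...,2]>50)).astype(np.uint8)
    p=np.array([proj(k+'0.png',(.506+a*-.311+b*.95,-.047+a*.95+b*.311,z)) for a in(-.055,.055) for b in(-.012,.012) for z in(.236,.266)]); a,b=p.min(0).astype(int)-8,p.max(0).astype(int)+8
    N,l,st,c=cv2.connectedComponentsWithStats(m[a[1]:b[1],a[0]:b[0]]); i=1+np.argmax(st[1:,4]); print(' batten bbox',st[i][:2]+a,st[i][:2]+a+st[i][2:4],st[i][4],'exp',p.min(0),p.max(0))
    df=cv2.absdiff(im,o).max(2)
    B={'lemon':(220,287),'tin':(393,262),'timer':(462,330),'jar':(340,235)} if n=='scene' else {'lemon':(208,285),'tin':(396,270),'timer':(458,368),'jar':(344,228)}
    for q,(u,v) in B.items(): print('  ',q,np.median(df[v-16:v+16,u-14:u+14]),end='')
    print()
E
```

```text
time_s: 17.45
ee_pos: [0.5367, -0.1415, 0.2024]
orientation: [-0.001, 0.583, 0.812, -0.0]
contact_force: [6.3, -5.1, -14.3]
gripper_width: 0.0353
grasp_force: 61.3
scene ball [275.69230769 205.28205128] exp [276.8 205.6]
 batten bbox [284 187] [339 221] 909 exp [282.2 189.5] [335.7 222. ]
   lemon 5.0   tin 13.0   timer 3.0   jar 46.5
side ball [266.35294118 212.41176471] exp [267.6 212.7]
 batten bbox [275 201] [318 241] 759 exp [272.4 198. ] [328.5 242.7]
   lemon 6.0   tin 10.0   timer 2.0   jar 71.0
```

```bash
python3 -c "
from cell import *
print(finish_job())"
```

```text
the job is handed in; nothing more can be done
None
```

The tent hangs astride the side bar, released there, and the arm is still squeezing the button and holding the mast at its second stop (85 mm); I handed the job in at about 17.5 s. The lemon, tin and timer match the first pictures; the tent hid the jam jar in the last ones, so I couldn't check it, but the arm never went near it.

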